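# Slide the breaker home in the wiring nest and lock it with the cam lever

## Robot

A 6-joint arm with a two-finger parallel gripper is mounted at the origin on the work surface. World frame = base frame: x ahead of the robot, y to its left, z up, the work surface at z = 0. Lengths are in mm, angles in rad, forces in N, time in s.
With the tool pointing down it reaches from about 400 to 825 mm from the base axis. Payload 7 kg.
Tool frame: the origin (TCP) lies midway between the tips of the shut fingers; the grasp point (between the pads) lies 19 mm behind it; z points along the fingers, y is the line along which they close (so a half turn about z gives the same grasp; the last joint's range is limited). The gripper opens to 88 mm and grips with 3 to 60 N. Pads are 19 mm wide; open, the fingers measure 130 mm over their backs; the gripper's body (78 mm by 193 mm) begins 47 mm behind the grasp point.
Start: joints at [-0.999, 0.359, 0.012, 0, -1.224, -0.288], TCP at [188.977, -647.984, 198.361] pointing down, gripper open.
Joint ranges: [-3.07, 3.07], [-1.43, 2.12], [-1.02, 1.25], [-3.03, 1.67], [-3.05, -0], [-3.03, 3.03]. Speed limits (rad/s): [2.39, 2.39, 3.01, 3.14, 3.14, 3.14].

## Interface

Orientations are given as a rotation vector (axis times angle).
In Python, from plant import manip, jaws, camera, telemetry gives the robot as it stands. The module is installed in compiled form; this text tells all that it offers. Calls block until the motion is done:
- manip.move_to(position, orientation): joint-space move of the TCP to a pose.
- manip.move_straight(position, ori=None, rate=150, max_force=None): straight line of the TCP; ori=None keeps the orientation; rate is the mean speed in mm/s. With max_force (N) it stops when the force on the tool has changed by that much, and returns True; else False.
- manip.move_j(angles): joint-space move.
- jaws.command_gripper(opening, grip_force=None): finger opening in mm; grip_force is the grip in N (None keeps the last); returns when the fingers have stopped.
- manip.hold(seconds).
- manip.ik(position, orientation): joint angles nearest the present ones, or None.
- camera(name): name is "scene" or "top" or "wrist"; returns a dict with "image" (480x640x3 uint8, red, green, blue), "intrinsics" (3x3 intrinsics, pixels), "eye" and "orientation" of the camera in the world. Camera axes: x right, y up, looking along -z (the intrinsics and any distortion apply to the point x, -y, -z); pixel columns grow to the right and rows downward; lengths in mm; the calibration is good to about 2 mm. The wrist camera is an equidistant fisheye: a pixel r from the principal point sees the ray r / f radians off the axis. A picture is of the moment at which its call begins. There is no depth.
A pose or a line that the arm cannot do raises manip.PlanningError and nothing moves.
- manip.job_done(): hands the job in; it is judged then, once.
Readings, each from a call of its own:
- telemetry.read_t(): time.
- telemetry.read_q(): joint angles.
- telemetry.read_dq(): joint speeds.
- telemetry.read_effort(): joint torques, N m.
- telemetry.read_tool_pos(): TCP position.
- telemetry.read_tcp_rot(): TCP orientation.
- telemetry.read_ft_force(): force on the tool from outside, world axes, zero at the start.
- telemetry.read_wrist_torque(): the same for the moment, N m.
- telemetry.read_width(): finger opening in mm.
- telemetry.read_gripper_force(): force on a finger pad.
Only numpy, scipy, OpenCV 4.12 (cv2) and the standard library are available. Lean on these libraries where they do the work, as an engineer would, in place of code of your own. Each camera call takes 0.05 s, during which the arm holds its last target. There are 200 camera calls.

## Task

Push the big loose circuit breaker across the bench, flat on the bench and without lifting or ramming it, into the corner of the aluminium wiring nest until its long side lies flush against the long fence and its end is fully home against the end stop. Only then flip the steel cam lever anticlockwise (seen from above) as far as it goes, so that the cam locks the breaker in the nest. Leave the other things on the bench where they are.

Things in the scene. Friction and masses are not known exactly. Their poses are not given: they have to be found in the camera images.
- breaker: White moulded-case circuit breaker, loose: block 100 (x) by 120 (y) by 60 mm high, black toggle 8 mm high on top. Origin: centre of the underside. Too wide to grasp; 0.4 to 0.75 kg, heavier towards +y, so it may turn when pushed. Sliding takes 2 to 8 N, differing per run; over 45 N is ramming. Starts on the open bench, y axis within 0.45 rad of the nest's; either long side may meet the fence.
- nest: Wiring nest: two aluminium bars fixed to the bench in an L, 36 mm high, 30 mm thick. Origin: inside corner at bench level. Its y axis points to the robot's left, turned 0 to 0.22 rad anticlockwise. The breaker is home with its centre at x = -50, y = -60 mm in this frame, long side parallel to the fence.
- fence (a point): Point on the long fence's inner face, 170 mm from the corner, at bench level. That face is the nest's plane x = 0 and runs from y = -340 mm to the corner; the breaker comes to its -x side (the robot's side).
- end_stop (a point): Point on the end stop's inner face, 45 mm from the corner, at bench level. That face is the nest's plane y = 0, from x = -90 mm to the corner; the breaker comes from its -y side.
- cam_pivot (a point): Vertical axis of the cam lever, at x = -127, y = -60 mm in the nest's frame, 44 mm above the bench. On it a steel disc, radius 18 mm, 35 mm high, 10 mm off-centre. Lever open: a breaker lying on the fence passes the disc with some 14 mm to spare, so go to the fence first, then along it. Closing presses the disc on the middle of the breaker's near long side.
- lever_end (a point): Centre of the upright grey knob (20 mm diameter, 37 to 67 mm above the bench) at the lever's end, 95 mm from the pivot; origin at 44 mm height. The lever is a straight level steel bar, 14 mm wide, underside 37 mm and top 51 mm above the bench; it can be pushed sideways with closed fingers.
- cam_lever (a joint): Cam lever angle, rad: 0 fully open, grows anticlockwise seen from above to a stop at 1.92. At 0 the bar points 150 degrees anticlockwise of the nest's +x (towards the robot, a little left); at 1.92, 260 degrees (the nest's -y). Starts at 0 to 0.3; stays where left. Takes 1 to 2 N at the knob; from about 1.68 the cam bites: press on firmly, 10 to 15 N, until it stops at 1.72 to 1.85.
- contactor: Bystander: black and white contactor, 75 x 60 x 72 mm, loose, left of the nest. Origin under its centre.
- carton: Bystander: closed cardboard carton, 100 x 150 x 60 mm, loose, to the right of the nest. Origin under its centre.
- screwdriver: Bystander: screwdriver lying on the bench left of the nest. Origin on its underside near the middle.
- terminals: Bystander: strip of terminal blocks on a rail, 42 x 160 x 42 mm, loose, to the robot's right. Origin under its centre.
There are look-alikes about, which are no part of the job. Leave any red look-alike of the breaker alone.

How it is judged:
By the outcome, as a careful person would: the job done as asked, in the order asked, and still so for the second after the job is handed in, with the robot touching nothing.
It also fails if it takes over 72 s, if anything falls off the work surface, if the arm or the gripper's body presses on something with over 40 N, if the wrist force passes 120 N, or if a joint passes its speed limit or range.

## Working session

There is one attempt and no reset: what is moved stays moved. The work goes in short steps, each a Python script; the robot and the scene stay as the last script left them, time stands still between calls to the robot, and variables do not carry over. Pictures are saved under pics/ and viewed, at most 10 in all, crops included, and the job is handed in when it is done.

```bash
mkdir -p pics; python3 - <<'E'
from plant import manip, jaws, camera, telemetry
import cv2,pickle
d={}
for n in("scene","top"):
    c=camera(n); d[n]=c; cv2.imwrite(f"pics/{n}0.png",c["image"][:,:,::-1]); print(n,c["intrinsics"],c["eye"],c["orientation"],[k for k in c])
pickle.dump(d,open("d0.pkl","wb"))
print(telemetry.read_t(),telemetry.read_tcp_rot(),telemetry.read_ft_force())
E
```

```text
scene [[509.07920282   0.         328.34372397]
 [  0.         509.07920282 238.08820667]
 [  0.           0.           1.        ]] [ 909.54783849 -615.82477207 1082.24458913] [0.57432296 0.18519158 0.58359591] ['image', 'intrinsics', 'eye', 'orientation']
top [[458.07160356   0.         314.93563439]
 [  0.         458.07160356 248.28591958]
 [  0.           0.           1.        ]] [ 429.22049614  -53.83044695 1144.57146607] [ 0.09689386 -0.07196375 -1.59753542] ['image', 'intrinsics', 'eye', 'orientation']
0.1 [ 4.44078110e-01 -3.10969862e+00 -2.34642756e-03] [-0.27958826  0.59036264  0.48985185]
```

View pics/top0.png

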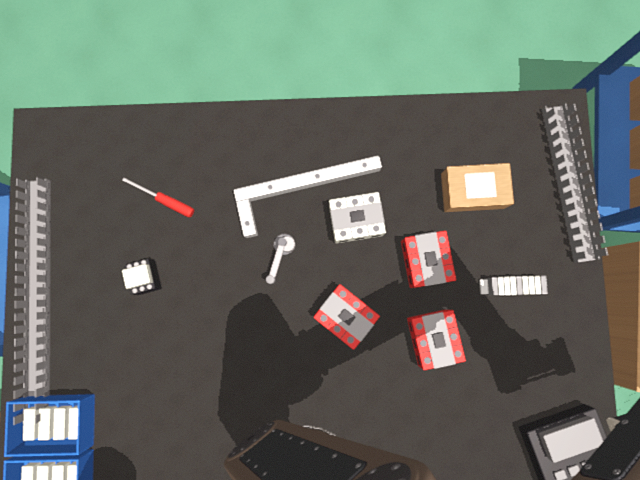

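View pics/scene0.png

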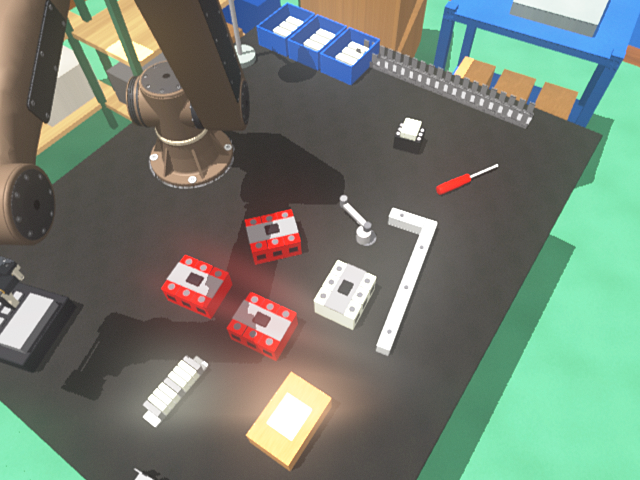

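The top view shows the nest's corner near (245,195) with the fence running to (380,163). The white breaker is at (357,217), the cam disc at (284,243), the knob at (270,280), and three red look-alikes are around (345,315), (429,258) and (437,340).

```bash
cat > h.py <<'E'
import numpy as np, cv2
from scipy.spatial.transform import Rotation as R
def ray(c,uv,z):
    uv=np.atleast_2d(np.asarray(uv,float)); K=np.asarray(c["intrinsics"])
    d=np.c_[(uv[:,0]-K[0,2])/K[0,0],-(uv[:,1]-K[1,2])/K[1,1],-np.ones(len(uv))]
    d=R.from_rotvec(c["orientation"]).apply(d); e=np.asarray(c["eye"])
    return (e+d*((z-e[2])/d[:,2])[:,None])[:,:2]
def proj(c,p):
    q=R.from_rotvec(c["orientation"]).inv().apply(np.atleast_2d(p)-c["eye"]); K=c["intrinsics"]
    return np.c_[K[0,0]*q[:,0]/-q[:,2]+K[0,2],K[1,1]*q[:,1]/q[:,2]+K[1,2]]
E
python3 - <<'E'
from h import *
import pickle
d=pickle.load(open("d0.pkl","rb"))
for n,seeds in(("top",dict(nest=(310,180),brk=(340,205),knob=(270,280))),("scene",dict(nest=(405,290),brk=(335,270),knob=(344,200)))):
    c=d[n]; im=c["image"]; hsv=cv2.cvtColor(im,cv2.COLOR_RGB2HSV)
    m=((hsv[...,2]>115)&(hsv[...,1]<60)).astype(np.uint8)
    N,L=cv2.connectedComponents(m)
    for k,s in seeds.items():
        l=L[s[1],s[0]]; mm=(L==l).astype(np.uint8)
        cs,_=cv2.findContours(mm,cv2.RETR_EXTERNAL,cv2.CHAIN_APPROX_NONE)
        ct=max(cs,key=cv2.contourArea); a=cv2.approxPolyDP(ct,2.5,True)[:,0]
        print(n,k,l,mm.sum(),a.tolist())
        if n=="top": print(ray(c,a,dict(nest=36,brk=60,knob=60)[k]).round(0).tolist())
c=d["top"];t=cv2.resize(c["image"][140:300,220:400],(720,640),interpolation=cv2.INTER_CUBIC)[:600]
s=cv2.resize(c["image"][145:295,220:400],None,fx=4,fy=4,interpolation=cv2.INTER_CUBIC)
cv2.imwrite("pics/c0.png",s[:,:,::-1])
E
```

```text
top nest 13 2908 [[379, 156], [234, 189], [243, 235], [257, 235], [251, 200], [378, 171], [381, 167]]
[[774.0, -203.0], [702.0, 158.0], [587.0, 137.0], [585.0, 103.0], [673.0, 117.0], [736.0, -199.0], [746.0, -207.0]]
top brk 30 2257 [[378, 192], [329, 200], [336, 243], [377, 234], [381, 236], [386, 232]]
[[678.0, -194.0], [662.0, -75.0], [557.0, -89.0], [576.0, -187.0], [571.0, -196.0], [580.0, -209.0]]
top knob 44 570 [[287, 234], [280, 234], [278, 241], [274, 242], [274, 245], [278, 244], [266, 277], [268, 283], [274, 281], [281, 255], [294, 248], [294, 240]]
[[582.0, 28.0], [583.0, 44.0], [566.0, 49.0], [564.0, 59.0], [557.0, 59.0], [559.0, 50.0], [481.0, 80.0], [467.0, 75.0], [471.0, 61.0], [532.0, 43.0], [548.0, 12.0], [567.0, 11.0]]
scene nest 144 9573 [[435, 220], [391, 208], [388, 224], [419, 235], [374, 351], [369, 338], [372, 332], [367, 332], [371, 328], [367, 325], [369, 323], [365, 323], [367, 319], [364, 325], [357, 329], [354, 327], [372, 294], [375, 275], [338, 259], [316, 293], [316, 287], [311, 288], [311, 284], [309, 286], [290, 275], [302, 298], [299, 303], [304,
[... 870 characters left out ...]
2, 317], [319, 341], [316, 343], [322, 350], [319, 354], [323, 355], [323, 360], [323, 356], [327, 356], [326, 361], [328, 359], [330, 365], [332, 362], [347, 380], [349, 378], [355, 383], [351, 385], [358, 390], [354, 390], [360, 394], [356, 398], [363, 406], [348, 422], [345, 419], [346, 423], [326, 429], [316, 443], [352, 423], [370, 408], [369, 397], [374, 390], [371, 383], [374, 380], [369, 373], [374, 372], [374, 365], [380, 364], [376, 362], [380, 356], [373, 353], [387, 356], [436, 227]]
scene knob 143 639 [[341, 195], [340, 205], [360, 225], [356, 229], [356, 241], [363, 245], [372, 244], [376, 236], [372, 230], [366, 232], [363, 229], [369, 228], [371, 223], [344, 202], [346, 195]]
```

View pics/c0.png

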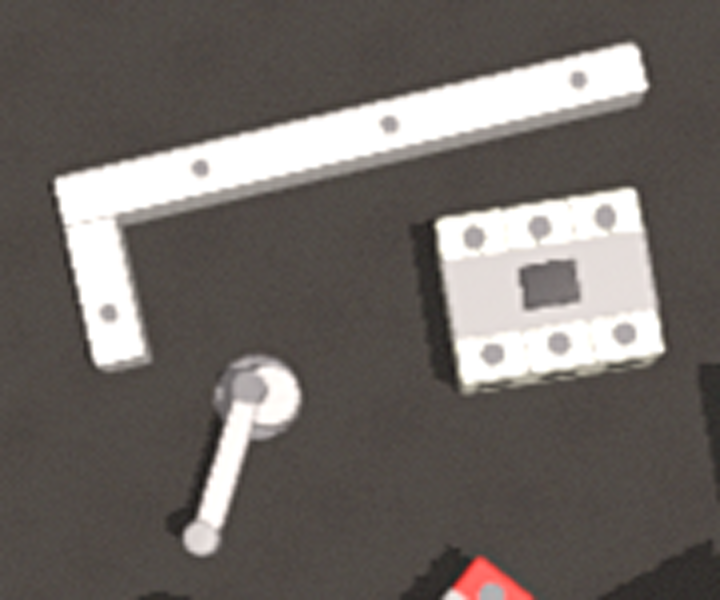

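```bash
cat >> h.py <<'E'
NY=np.array([-72,361.])/np.hypot(72,361); NX=np.array([NY[1],-NY[0]])
OUT=np.array([702,158.]); C=OUT-30*NX-30*NY; PSI=np.arctan2(NX[1],NX[0])
def n2w(p): p=np.asarray(p,float); return C+p[...,0:1]*NX+p[...,1:2]*NY
def w2n(p): p=np.asarray(p,float)-C; return np.stack([p@NX,p@NY],-1)
def down(phi):  # tool y at world angle phi, z down
    y=np.array([np.cos(phi),np.sin(phi),0]); z=np.array([0,0,-1.])
    return R.from_matrix(np.c_[np.cross(y,z),y,z]).as_rotvec()
E
python3 - <<'E'
from h import *
import pickle
from plant import manip
d=pickle.load(open("d0.pkl","rb"));c=d["top"];im=c["image"];hsv=cv2.cvtColor(im,cv2.COLOR_RGB2HSV)
v=im.min(2)
for th in(200,):
    m=(v>th).astype(np.uint8);L=cv2.connectedComponents(m)[1]
    for s,z in(((310,180),36),((340,205),60)):
        ct=max(cv2.findContours((L==L[s[1],s[0]]).astype(np.uint8),0,1)[0],key=cv2.contourArea)
        a=cv2.approxPolyDP(ct,2,True)[:,0];print(a.tolist(),w2n(ray(c,a,z)).round(0).tolist())
m=((hsv[...,1]>120)&((hsv[...,0]<8)|(hsv[...,0]>172))&(hsv[...,2]>80)).astype(np.uint8)
m=cv2.morphologyEx(m,cv2.MORPH_CLOSE,np.ones((15,15)))
for ct in cv2.findContours(m,0,2)[0]:
    if cv2.contourArea(ct)>300: print("red",ray(c,cv2.boxPoints(cv2.minAreaRect(ct)),60).round(0).tolist())
print("C",C,PSI,"pivot",n2w([-127,-60]),w2n(ray(c,[[282,242]],60)),"knob",ray(c,[[270,279.3]],67),w2n(ray(c,[[270,279.3]],67)))
for nm,p,ph in(("px",(-125,-247),np.pi/2),("py",(-50,-330),0),("l0",(-200,0),np.pi*5/6),("l1",(-147,-155),np.pi*260/180)):
    for k in(-2,-1,0,1): 
        w=n2w(p);q=manip.ik([*w,20],down(PSI+ph+k*np.pi));print(nm,k,w.round(),None if q is None else np.round(q,2))
E
```

```text
[[379, 158], [375, 156], [235, 189], [244, 235], [255, 233], [247, 199], [249, 197], [380, 167]] [[25.0, -337.0], [32.0, -329.0], [30.0, 28.0], [-88.0, 30.0], [-89.0, 3.0], [-2.0, 4.0], [2.0, -2.0], [2.0, -334.0]]
[[0, 0], [0, 479], [20, 479], [23, 465], [33, 466], [33, 479], [36, 478], [36, 466], [47, 465], [48, 479], [51, 479], [51, 466], [59, 464], [64, 466], [63, 479], [66, 479], [68, 464], [77, 466], [76, 479], [557, 479], [555, 473], [561, 470], [566, 475], [562, 479], [639, 479], [639, 0]] [[643.0, 512.0], [-517.0, 688.0], [-527.0, 642.0], [-498.0, 631.0], [-505.0, 609.0], [-533.0, 613.0], [-533.0, 606.0], [-507.0, 602.0], [-510.0, 577.0], [-541.0, 579.0], [-542.0, 573.0], [-514.0, 568.0], [-514.0, 549.0], [-521.0, 539.0], [-548.0, 546.0], [-550.0, 539.0], [-518.0, 529.0], [-527.0, 509.0], [-555.0, 516.0], [-790.0, -545.0], [-776.0, -544.0], [-773.0, -559.0], [-786.0, -567.0], [-792.0, -556.0], [-829.0, -722.0], [265.0, -1059.0]]
red [[378.0, -247.0], [400.0, -357.0], [274.0, -379.0], [252.0, -270.0]]
red [[384.0, -26.0], [404.0, -43.0], [325.0, -138.0], [305.0, -121.0]]
red [
[... 666 characters left out ...]
3 -0.32 -0.   -0.81  1.69]
py -2 [ 694. -211.] [-0.03  0.58 -0.06  0.   -0.93 -2.92]
py -1 [ 694. -211.] [-0.03  0.58 -0.06  0.   -0.93  0.22]
py 0 [ 694. -211.] [-0.03  0.58 -0.06  0.   -0.93 -2.92]
py 1 [ 694. -211.] [-0.03  0.58 -0.06  0.   -0.93  0.22]
l0 -2 [482.  84.] [ 0.57  0.26 -0.62  0.   -0.7  -0.9 ]
l0 -1 [482.  84.] [ 0.57  0.26 -0.62  0.   -0.7   2.24]
l0 0 [482.  84.] [ 0.57  0.26 -0.62  0.   -0.7  -0.9 ]
l0 1 [482.  84.] [ 0.57  0.26 -0.62  0.   -0.7   2.24]
l1 -2 [565. -58.] [ 0.24  0.36 -0.44 -0.   -0.76  1.35]
l1 -1 [565. -58.] [ 0.24  0.36 -0.44  0.   -0.76 -1.79]
l1 0 [565. -58.] [ 0.24  0.36 -0.44 -0.   -0.76  1.35]
l1 1 [565. -58.] [ 0.24  0.36 -0.44  0.   -0.76 -1.79]
```

```bash
python3 - <<'E'
from h import *
from plant import manip,jaws,camera,telemetry as T
o=down(PSI+np.pi/2)
P=lambda x,y,z:[*n2w([x,y]),z]
jaws.command_gripper(50)
manip.move_to(P(-190,-244,130),o)
manip.move_straight(P(-190,-244,18),rate=120)
print(T.read_t(),T.read_ft_force())
s=manip.move_straight(P(-104,-244,18),rate=40,max_force=18)
print(s,w2n(T.read_tool_pos()[:2]),T.read_ft_force(),T.read_t())
c=camera("top");cv2.imwrite("pics/t1.png",cv2.resize(c["image"][140:300,220:400],None,fx=3,fy=3)[:,:,::-1])
E
```

```text
4.1917 [-0.58339652 -0.16551983  0.42925815]
True [-109.74141211 -243.9525322 ] [-0.38336163 -0.50398034 -0.06159614] 6.1833
```

View pics/t1.png

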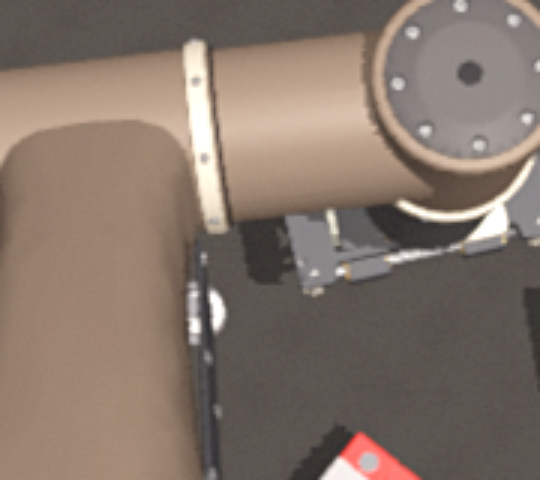

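The arm hides the breaker in this view, but the stop at x = -109.7 mm matches fence contact, which I expected at -109.5. Next is the push along the fence.

```bash
python3 - <<'E'
from h import *
from plant import manip,jaws,camera,telemetry as T
o=down(PSI)
o=down(PSI+np.pi)
P=lambda x,y,z:[*n2w([x,y]),z]
manip.move_straight(P(-130,-244,18),rate=80)
manip.move_straight(P(-130,-244,140),rate=200)
o=min((down(PSI),down(PSI+np.pi)),key=lambda r:abs(manip.ik(P(-50,-335,140),r)[5]))
manip.move_to(P(-50,-338,140),o)
c=camera("top");im=c["image"];cv2.imwrite("pics/t2.png",cv2.resize(im[140:300,220:400],None,fx=3,fy=3)[:,:,::-1])
manip.move_straight(P(-50,-338,18),rate=120,max_force=8)
print(T.read_t(),T.read_tool_pos(),T.read_ft_force())
s=manip.move_straight(P(-50,-145,18),rate=60,max_force=18)
print(s,w2n(T.read_tool_pos()[:2]),T.read_ft_force(),T.read_t())
E
```

```text
10.1 [ 696.24802718 -218.66200115   19.0202558 ] [0.43458568 0.01050098 0.547996  ]
False [ -49.86665102 -144.97179684] [-0.69093659 -2.77040762 -0.98422799] 13.4667
```

View pics/t2.png

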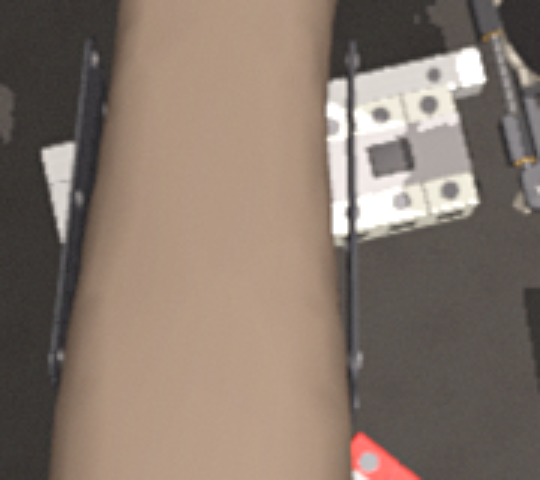

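The breaker lies along the fence. I'll push it slowly up to the stop, reseat it against the fence near its rear end, and push the end again.

```bash
python3 - <<'E'
from h import *
from plant import manip,jaws,camera,telemetry as T
P=lambda x,y,z:[*n2w([x,y]),z]
s=manip.move_straight(P(-50,-122,18),rate=20,max_force=18)
print(s,w2n(T.read_tool_pos()[:2]),T.read_ft_force(),T.read_t())
manip.move_straight(P(-50,-150,18),rate=100)
manip.move_straight(P(-50,-150,140),rate=200)
jaws.command_gripper(0)
manip.move_to(P(-135,-112,140),down(PSI+np.pi/2))
c=camera("wrist");cv2.imwrite("pics/w3.png",c["image"][:,:,::-1])
manip.move_straight(P(-135,-112,18),rate=120,max_force=8)
s=manip.move_straight(P(-102,-112,18),rate=25,max_force=15)
print(s,w2n(T.read_tool_pos()[:2]),T.read_ft_force(),T.read_t())
manip.move_straight(P(-135,-112,18),rate=80)
manip.move_straight(P(-135,-112,140),rate=200)
manip.move_to(P(-50,-300,250),down(PSI))
c=camera("top");cv2.imwrite("pics/t3.png",cv2.resize(c["image"][140:300,220:400],None,fx=3,fy=3)[:,:,::-1])
c=camera("scene");cv2.imwrite("pics/s3.png",cv2.resize(c["image"][170:370,260:460],None,fx=3,fy=3)[:,:,::-1])
print(T.read_t())
E
```

```text
True [ -50.48513843 -128.68810563] [ 1.70320823 -4.28935765 -0.9790293 ] 14.35
True [-110.31846251 -112.22771078] [ 0.95984758  0.17323754 -0.67678173] 20.15
22.625
```

View pics/s3.png

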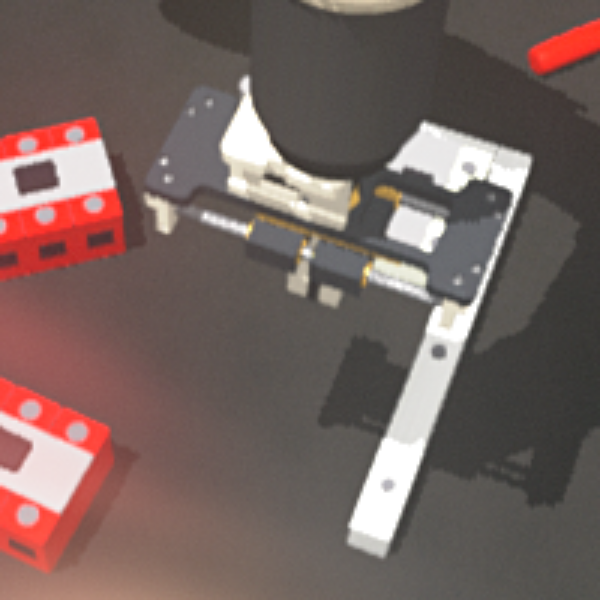

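View pics/w3.png

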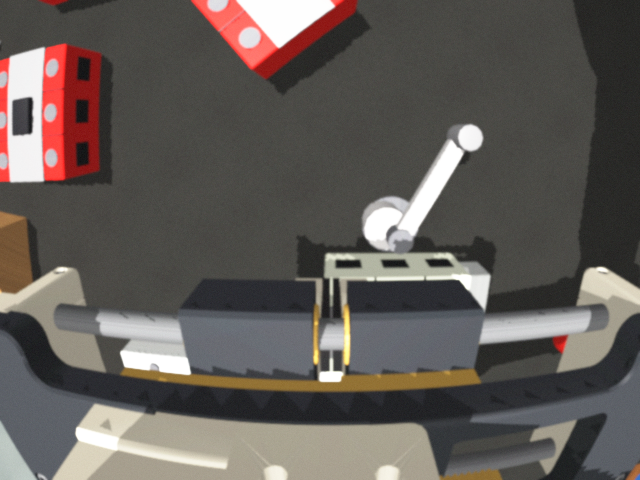

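The breaker sits in the nest beside the cam, and the lever is still open. I'll push the end once more, then move the arm aside to check.

```bash
python3 - <<'E'
from h import *
from plant import manip,jaws,camera,telemetry as T
P=lambda x,y,z:[*n2w([x,y]),z]
jaws.command_gripper(50)
o=min((down(PSI),down(PSI+np.pi)),key=lambda r:abs(manip.ik(P(-50,-150,140),r)[5]))
manip.move_to(P(-50,-150,140),o)
manip.move_straight(P(-50,-150,18),rate=150,max_force=10)
s=manip.move_straight(P(-50,-120,18),rate=25,max_force=20)
print(s,w2n(T.read_tool_pos()[:2]),T.read_ft_force(),T.read_t())
manip.move_straight(P(-50,-150,18),rate=100)
manip.move_straight(P(-50,-150,140),rate=200)
jaws.command_gripper(0)
manip.move_to(P(-150,-330,200),o)
c=camera("scene");cv2.imwrite("pics/s4.png",cv2.resize(c["image"][170:370,260:460],None,fx=3,fy=3)[:,:,::-1])
c=camera("top");cv2.imwrite("pics/t4.png",cv2.resize(c["image"][140:300,220:400],None,fx=4,fy=3.7)[:,:,::-1])
im=c["image"]
th=np.deg2rad
print(T.read_t())
E
```

```text
Traceback (most recent call last):
TypeError: 'NoneType' object is not subscriptable
```

```bash
python3 - <<'E'
from h import *
from plant import manip,jaws,camera,telemetry as T
P=lambda x,y,z:[*n2w([x,y]),z]
jaws.command_gripper(50)
o=down(PSI+np.pi); print(np.round(T.read_q(),2),manip.ik(P(-50,-150,140),o))
manip.move_to(P(-50,-150,140),o)
manip.move_straight(P(-50,-150,18),rate=150,max_force=10)
s=manip.move_straight(P(-50,-120,18),rate=25,max_force=20)
print(s,w2n(T.read_tool_pos()[:2]),T.read_ft_force(),T.read_t())
manip.move_straight(P(-50,-150,18),rate=100)
manip.move_straight(P(-50,-150,140),rate=200)
jaws.command_gripper(0)
manip.move_to(P(-150,-330,200),o)
c=camera("scene");cv2.imwrite("pics/s4.png",cv2.resize(c["image"][170:370,260:460],None,fx=3,fy=3)[:,:,::-1])
c=camera("top");cv2.imwrite("pics/t4.png",cv2.resize(c["image"][140:300,220:400],None,fx=4,fy=3.7)[:,:,::-1])
print(T.read_t())
E
```

```text
[ 0.02  0.4   0.18 -0.   -1.36 -2.96] [ 0.24320141  0.37304277 -0.1038027   0.         -1.09395085 -0.04633862]
True [ -50.46565682 -128.72366489] [ 1.52578219 -5.14946842 -0.44411776] 28.15
31.2
```

View pics/s4.png

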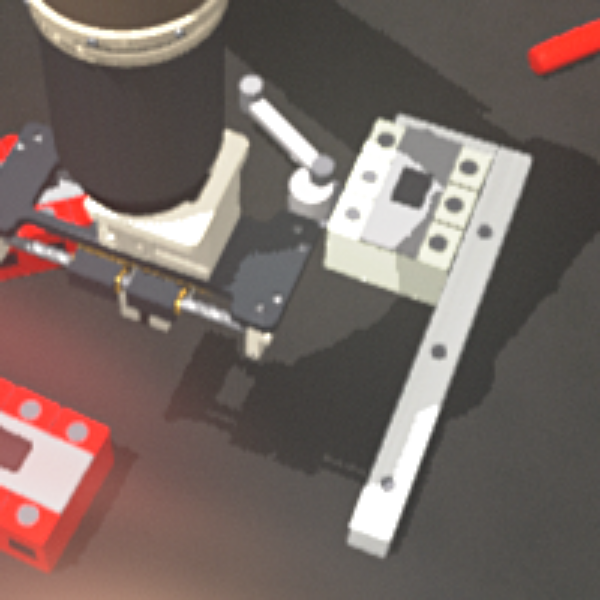

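The breaker is seated in the corner: it stopped at the same y both times and lies flush along the fence. Now I'll close the lever.

```bash
python3 - <<'E'
from h import *
from plant import manip,jaws,camera,telemetry as T
pv=np.array([-127,-60.])
def pose(a,off,z):
    t=np.deg2rad(150)+a; r=np.array([np.cos(t),np.sin(t)]); tg=np.array([-r[1],r[0]])
    return [*n2w(pv+95*r-off*tg),z],down(PSI+t)
p,o=pose(0,32,140); print(manip.ik(p,o)); manip.move_to(p,o)
p,o=pose(0,32,43); manip.move_straight(p,o,rate=150,max_force=10)
print(T.read_t())
for a in np.r_[0.1:1.61:0.15]:
    p,o=pose(a,19.5,43)
    if manip.move_straight(p,o,rate=60,max_force=15): print("stop",a,T.read_ft_force());break
print(T.read_t(),T.read_ft_force())
for a in np.r_[1.66:2.0:0.04]:
    p,o=pose(a,19.5,43)
    s=manip.move_straight(p,o,rate=20,max_force=22)
    f=np.array(T.read_ft_force()); n=w2n(T.read_tool_pos()[:2])-pv
    print(round(a,2),s,f.round(1),n.round(1))
    if s or np.linalg.norm(f[:2])>24: break
print(T.read_t())
E
```

```text
[ 0.59959198  0.11215223 -0.45837577  0.         -1.00026833 -0.92632796]
33.325
37.7583 [-1.13341651  0.30679842 -0.36267212]
1.66 False [ 0.5 -0.3 -0. ] [-57.9 -77.8]
1.7 False [ 0.   0.  -0.6] [-54.6 -80.2]
1.74 False [-0.5 -1.5 -0.1] [-51.3 -82.3]
1.78 False [-0.1 -0.8  0.2] [-48.  -84.3]
1.82 False [-0.1  0.3  0.6] [-44.6 -86.1]
1.86 False [ 0.3  0.6 -0.4] [-41.1 -87.9]
1.9 False [-0.1 -0.1 -0.2] [-37.6 -89.4]
1.94 False [ 0.   0.2 -0.2] [-34.  -90.8]
1.98 False [ 0.  -0.5  0. ] [-30.3 -92.1]
40.9333
```

```bash
python3 - <<'E'
from plant import camera
import cv2
c=camera("scene");cv2.imwrite("pics/s5.png",cv2.resize(c["image"][170:370,260:460],None,fx=3,fy=3)[:,:,::-1])
E
```

```text
(no output)
```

View pics/s5.png

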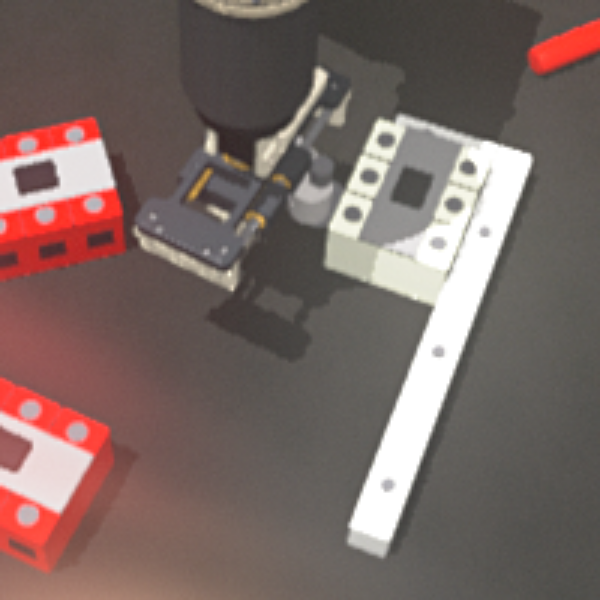

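```bash
python3 - <<'E'
from h import *
from plant import manip,camera,telemetry as T
print(T.read_tool_pos(),T.read_width())
p=T.read_tool_pos(); manip.move_straight([p[0],p[1],150],rate=200)
manip.move_to([*n2w([-150,-330]),200],down(PSI+np.pi))
for n,(a,b,e,f) in dict(top=(140,300,220,400),scene=(170,370,260,460)).items():
    c=camera(n);cv2.imwrite(f"pics/{n}6.png",cv2.resize(c["image"][a:b,e:f],(400,400))[:,:,::-1])
a=cv2.imread("pics/top6.png");b=cv2.imread("pics/scene6.png");cv2.imwrite("pics/b6.png",np.hstack([a,b]));print(T.read_t())
E
```

```text
[553.87826652 -57.26014095  42.94380954] 0.37048294198190745
42.825
```

View pics/b6.png

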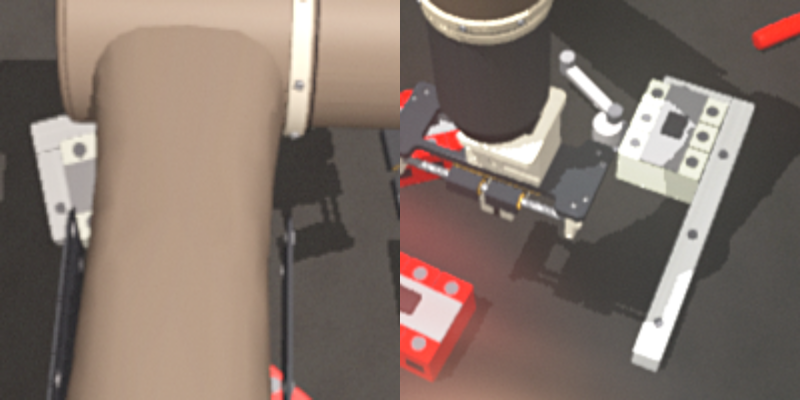

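```bash
cat >> h.py <<'E'
pv=np.array([-127,-60.])
def pose(a,off,z,rad=95):
    t=np.deg2rad(150)+a; r=np.array([np.cos(t),np.sin(t)]); tg=np.array([-r[1],r[0]])
    return [*n2w(pv+rad*r-off*tg),z],down(PSI+t)
def lever(c,lo=45,hi=92,z=51):
    im=c["image"];h=cv2.cvtColor(im,cv2.COLOR_RGB2HSV);m=(h[...,2]>130)&(h[...,1]<40)
    v,u=np.nonzero(m);n=w2n(ray(c,np.c_[u,v],z))-pv;r=np.hypot(*n.T);k=(r>lo)&(r<hi)
    a=(np.arctan2(n[k,1],n[k,0])-np.deg2rad(150)+.5)%(2*np.pi)-.5
    hh,e=np.histogram(a,np.arange(-.5,2.4,.1));return {round(float(x),2):int(y) for x,y in zip(e,hh) if y>3}
E
python3 - <<'E'
from h import *
import pickle
from plant import manip,jaws,camera,telemetry as T
d=pickle.load(open("d0.pkl","rb"))
print(lever(d["scene"]),lever(d["top"]),lever(camera("scene")))
def favg():
    L=[]
    for _ in range(8): manip.hold(0.02);L.append(T.read_ft_force())
    return np.mean(L,0).round(2)
p,o=pose(0,34,140); manip.move_to(p,o)
p,o=pose(0,34,43); print(manip.move_straight(p,o,rate=150,max_force=25),T.read_tool_pos(),T.read_width(),favg())
p,o=pose(0.1,19.5,43); print(manip.move_straight(p,o,rate=60,max_force=25),p,T.read_tool_pos(),favg())
p,o=pose(0.2,19.5,43); print(manip.move_straight(p,o,rate=60,max_force=25),p,T.read_tool_pos(),favg())
c=camera("wrist");cv2.imwrite("pics/w7.png",c["image"][:,:,::-1]);pickle.dump(c,open("w7.pkl","wb"))
print(lever(camera("scene")),lever(camera("top")),T.read_t())
E
```

```text
{-0.2: 9, -0.1: 33, -0.0: 39, 0.1: 27, 1.9: 6, 2.0: 6, 2.1: 10, 2.2: 9} {-0.2: 16, -0.1: 57, -0.0: 54, 0.1: 10} {-0.2: 9, -0.1: 33, -0.0: 39, 0.1: 27, 0.4: 17, 0.5: 21, 0.6: 22, 0.7: 23, 0.8: 21, 0.9: 27, 1.0: 26, 1.1: 24, 1.2: 22, 1.3: 20, 1.4: 16, 1.5: 8, 2.1: 4, 2.2: 5}
False [487.231094   101.66269844  43.51595668] 0.4499819134901751 [ 0.29 -0.22  0.03]
False [np.float64(477.45094324733526), np.float64(79.38687669459867), 43] [477.88563162  79.63705786  43.44141541] [-0.05  0.41  0.28]
False [np.float64(473.86254963746904), np.float64(70.38145719640939), 43] [473.98664769  70.52011343  43.01460296] [ 0.13  0.12 -0.16]
{-0.5: 25, -0.4: 4, -0.1: 29, -0.0: 37, 0.1: 25, 1.9: 6, 2.0: 6, 2.1: 10, 2.2: 9} {-0.5: 21, -0.4: 13, -0.2: 6, -0.1: 10, -0.0: 23, 0.1: 32, 0.2: 14} 46.4167
```

```bash
python3 - <<'E'
from h import *
import pickle
c=pickle.load(open("w7.pkl","rb"));im=c["image"];K=np.array(c["intrinsics"]);print(K[0],np.round(c["eye"]),c["orientation"])
v,u=np.mgrid[0:480,0:640];x=(u-K[0,2]);y=(v-K[1,2]);r=np.hypot(x,y)+1e-9;th=r/K[0,0]
d=np.stack([np.sin(th)*x/r,-np.sin(th)*y/r,-np.cos(th)],-1).reshape(-1,3)
D=R.from_rotvec(c["orientation"]).apply(d);e=np.array(c["eye"])
h=cv2.cvtColor(im,cv2.COLOR_RGB2HSV).reshape(-1,3)
for z in(51,):
    s=(z-e[2])/D[:,2];P=(e+D*s[:,None])[:,:2];n=w2n(P)-pv
    # text map of brightness on plane z, nest frame, 6mm grid
    print("cols x from -120..60 rel pivot; rows y 100..-110; value V/26, s = saturated")
    for yy in range(102,-110,-6):
        row=""
        for xx in range(-126,66,6):
            k=(abs(n[:,0]-xx)<3)&(abs(n[:,1]-yy)<3)&(s>0)
            row+=" " if not k.any() else("s" if np.median(h[k,1])>90 else str(int(np.median(h[k,2])/26)))
        print(f"{yy:4d}",row)
def fproj(p):
    q=R.from_rotvec(c["orientation"]).inv().apply(np.atleast_2d(p)-e);q[:,1:]*=-1
    t=np.arctan2(np.hypot(q[:,0],q[:,1]),q[:,2]);f=np.arctan2(q[:,1],q[:,0])
    return np.c_[K[0,2]+K[0,0]*t*np.cos(f),K[1,2]+K[0,0]*t*np.sin(f)].round()
for a in(0,.2): print(a,fproj([*pose(a,0,67)[0]]),"bar mid",fproj([*pose(a,0,51,60)[0]]),"tip",fproj([473.9,70.5,43]))
E
```

```text
[371.64829954   0.         330.86600785] [465.  -4. 229.] [-0.02834171 -0.42831784  2.98455919]
cols x from -120..60 rel pivot; rows y 100..-110; value V/26, s = saturated
 102 4444444445223433sssss21111111111
  96 44444444s2244444322sssss21111111
  90 44444444s75s4444444433sssss21111
  84 2334444488874444444444422sssss22
  78 11123344678444444444444445888sss
  72 1111122s24s444444444444445899976
  66 11111115113344444444444455889999
  60 11111123151223344444444466689999
  54 22211242131111123344444488778999
  48 22222233521111111223344677888778
  42 22222233388521111111223245777888
  36 22222223588888211111136016456778
  30 22222222227888881111156016689955
  24 22222222222379999911156666689999
  18 22222222222225799996156666699999
  12 22222222222222279999976668899999
   6 22222222222222276799887518899779
   0 22222222222222574997677718899779
  -6 22222222222222555996377118899999
 -12 22222222222222266999998888899999
 -18 22222222222222267999998888899999
 -24 22222222222222222447378888899999
 -30 22222222222222222222278118899999
 -36 22222222222222222222278118899779
 -42 22222222222222222222278118899779
 -48 22222222222222222222258888899999
 -54 22222222222222222222222268899999
 -60 12222222222222222222222222223333
 -66 12222222222222222222222222222222
 -72 11222222222222222222222222222222
 -78 11222222222222222222222222222222
 -84 11222222222222222222222222222222
 -90  2222222222222222222222222222222
 -96     2222222222222222222222222222
-102       22222222222222222222222222
-108         222222222222222222222222
0 [[329. 289.]] bar mid [[263. 264.]] tip [[333. 272.]]
0.2 [[333. 252.]] bar mid [[264. 242.]] tip [[333. 272.]]
```

```bash
python3 - <<'E'
from h import *
import pickle
d=pickle.load(open("d0.pkl","rb"))
for n,b in(("top",(258,226,302,290)),("scene",(334,188,382,250))):
    c=d[n];x0,y0,x1,y1=b;g=c["image"][y0:y1,x0:x1].min(2)
    print(n);[print(y0+i,"".join(format(int(v)//16,'x') for v in r)) for i,r in enumerate(g) if (n=="scene" and i<20) or (n=="top" and i>42)]
    print("knob a=0 top/bottom",proj(c,[*pose(0,0,67)[0]]),proj(c,[*pose(0,0,37)[0]]))
E
```

```text
top
269 4444444443216efffffb544444444444444444444444
270 4444444432228effffe8444444444444444444444444
271 444444443224beffffd6344444444444444444444444
272 444444322225dfffffc5344444444444444444444444
273 444432222227effffe94444444444444444444444444
274 444322222239effffd73444444444444444444444444
275 44432222247acdeffc64444444444444444444444444
276 4443222248cddcdee944444444444444444444444444
277 444322238cdddddca644444444444444444444444444
278 44443224bdddddec9544444444444444444444444444
279 44444435bdddddeda544444444444444444444444444
280 44444445bddddded9544444444444444444444444444
281 444444448cddddeb7544444444444444444444444444
282 444444446acdddc95444444444444444444444444444
283 44444444357aa9764444444444444444444444444444
284 44444444444454444444444444444444444444444444
285 44444444444444444444444444444444444444444444
286 44444444444444444444444444444444444444444444
287 44444444444444444444444444444444444444444444
288 44444444444444444444444444444444444444444444
289 44444444444444444444444444444444444444444444
knob a=0 top/bottom [[269.92548841 279.03416263]] [[271.35181294 27
[... 458 characters left out ...]
ec74445444455555555555555555555555555
197 333335bfeeeee95455554555455555555555555555555555
198 333336dfeeeee85455555555555555555555555555555555
199 333336cfeeeed74555555555555555555555555555555555
200 3333349dedeca64555555554555555555555555555555555
201 33333478aaa7654555555555555555555555555555555555
202 333345777776675455555555555455555555555555555555
203 333445877777afb544555555555555555555555555555555
204 4445557889cffffc54555555555555555555555555555555
205 545555788cffffffc5445555555555555555555555555555
206 555555678bfffffffc544555555555555555555555555555
207 5555555679cfffffffc54555555555555555555555555555
knob a=0 top/bottom [[343.30837666 197.64911001]] [[343.09857244 204.89289253]]
```

```bash
python3 - <<'E'
from h import *
im=cv2.imread("pics/w7.png");g=im.min(2)[190:340:3,200:440:2]
print("u 200..440 step2");[print(190+3*i,"".join(format(int(v)//16,'x') for v in r)) for i,r in enumerate(g)]
E
```

```text
u 200..440 step2
190 abb744444444444444444444444444444444444444444444444444444444444444434443434444444444444444443444444444444444444444444444
193 aaaa96444444444444444444444444444444444444444444444444444444444444444444444444444344444444444444444444444444444444344444
196 aaaaaa964444444444444444444444444444444444444444444444444444444444444443344444444444444444444444444444444444444444444444
199 aaaaaacb7444444444444444444444444444444444444444444444444444444444444444444444444444444444444444444444444444444444444444
202 aa9999abb744444444444444444444444444444444444444444444444444444444444444444444444444444444444444444444444444444444444444
205 a999999bcc74444444444444444444444444444444444444444444444444444444444444444444444444444444444444444444444444444444444444
208 9999998bccb5444444444444444444444444444444444444444444444444444444444444444444444444444444444444444444444444444444444444
211 9999888acdca544444444444444444444444444444444444444444444444444444444444444444444444444444444444444444444444444444444444
214 9988888acdcc7444444444443444444444444444444444444444444444444444444444444444444
[... 4466 characters left out ...]
666666666655776777777777754444556665556666656666656665565556656666655665566
325 666666666656666666566666666666666666666665666666666666655788a9a9889aaa85544556655556666655566666656665566656566666656665
328 66665666666665666666666666666656656666666666666666666665589abbaaabbbbbb7554566565565665666566555666566665565556556555665
331 66566666666666666666666656666666666666666666666566656655699accccccccccc8555556656655556565556556566655566666666566665655
334 666656656666656656656666665666665666555666666566566656566aaaddddcddddddb655565566556556666666655666665666665656656666656
337 666666666666666656666666666665666666656666555556655555567cbadddddddddddb666666656665666556666666666665656666665566656555
```

```bash
python3 - <<'E'
from h import *
from plant import manip,jaws,camera,telemetry as T
def f(): return np.round(T.read_ft_force(),1)
p,o=pose(0,34,43); manip.move_straight(p,o,rate=120)
p,o=pose(0,34,28,68); print(manip.move_straight(p,o,rate=120,max_force=25),f())
for a in(0.1,0.2,0.3):
    p,o=pose(a,17,28,68); print(a,manip.move_straight(p,o,rate=60,max_force=25),f(),np.linalg.norm(np.array(p)-T.read_tool_pos()).round(2))
print(lever(camera("scene")),lever(camera("top")),T.read_t())
E
```

```text
False [0.2 0.9 0.5]
0.1 False [-0.7  0.6 -0.6] 0.44
0.2 False [ 1.7 -1.2  0.4] 0.64
0.3 False [ 4.7 -3.4  0.8] 1.15
{-0.5: 14, -0.4: 13, -0.3: 9, -0.2: 9, -0.1: 15, -0.0: 26, 0.1: 32, 0.2: 20, 1.9: 4, 2.0: 6, 2.1: 10, 2.2: 9} {-0.5: 54, -0.4: 52, -0.3: 29, 0.1: 11, 0.2: 15, 0.3: 12} 48.4417
```

```bash
python3 - <<'E'
from h import *
from plant import manip,jaws,camera,telemetry as T
def f(): return np.round(T.read_ft_force(),1)
p,o=pose(0,36,28,68); manip.move_straight(p,o,rate=120)
p,o=pose(0,36,28); manip.move_straight(p,o,rate=120)
p,o=pose(0,36,11); print(manip.move_straight(p,o,rate=80,max_force=8),f(),T.read_tool_pos())
for a in(0.1,0.25,0.4):
    p,o=pose(a,19.5,11); print(a,manip.move_straight(p,o,rate=60,max_force=25),f(),np.linalg.norm(np.array(p)-T.read_tool_pos()).round(2))
print(lever(camera("scene")),lever(camera("top")),T.read_t())
E
```

```text
False [ 0.7  0.2 -0.1] [487.07250529 103.17565129  10.55062   ]
0.1 False [ 0.3 -0.2  0.8] 0.43
0.25 False [-1.3  0.2  0.2] 0.25
0.4 False [-0.5  0.5  0. ] 0.18
{-0.5: 7, -0.4: 9, -0.3: 10, -0.2: 17, -0.1: 15, 0.1: 9, 0.2: 15, 0.3: 33, 0.4: 38, 0.5: 37, 0.6: 14, 1.9: 4, 2.0: 5, 2.1: 10, 2.2: 10} {-0.5: 22, -0.4: 27, -0.3: 35, -0.2: 46, -0.1: 45, -0.0: 36, 0.1: 14, 0.4: 13, 0.5: 38, 0.6: 4} 51.1333
```

At the lower height the lever follows: scene and top views both put it near 0.4 rad. Continuing round.

```bash
python3 - <<'E'
from h import *
from plant import manip,jaws,camera,telemetry as T
def f(): return np.round(T.read_ft_force(),1)
for a in np.r_[0.6:1.61:0.2]:
    p,o=pose(a,19.5,11)
    if manip.move_straight(p,o,rate=70,max_force=20): print("stop",a,f());break
print(T.read_t(),f())
for a in np.r_[1.68:2.02:0.06]:
    p,o=pose(a,19.5,11)
    s=manip.move_straight(p,o,rate=22,max_force=25)
    n=w2n(T.read_tool_pos()[:2])-pv
    print(round(a,2),s,f(),n.round(1))
    if s or np.linalg.norm(f()[:2])>27: break
print(T.read_t())
E
```

```text
53.6833 [ 0.1 -0.1  0.4]
1.68 False [-1.8  1.8  1.7] [-56.7 -78.8]
1.74 False [-4.2  3.7  2. ] [-51.7 -82.2]
1.8 False [-6.8  3.8  3.5] [-47.5 -85. ]
1.86 False [-9.1  4.   5.9] [-43.2 -87.4]
1.92 False [-12.8   5.    8.2] [-39.  -89.6]
1.98 False [-17.1   6.1  12.1] [-35.5 -91.5]
56.2667
```

```bash
python3 - <<'E'
from h import *
from plant import manip,camera,telemetry as T
def f(): return np.round(T.read_ft_force(),1)
print(lever(camera("scene")),lever(camera("top")),T.read_tool_pos())
for a in(2.02,2.06):
    p,o=pose(a,19.5,11); s=manip.move_straight(p,o,rate=22,max_force=25); n=w2n(T.read_tool_pos()[:2])-pv
    print(a,s,f(),n.round(1),T.read_tool_pos()[2])
print(lever(camera("scene")),T.read_t())
E
```

```text
{-0.5: 9, 0.8: 7, 0.9: 5, 1.0: 11, 1.1: 8, 1.2: 12, 1.3: 14, 1.4: 8, 1.9: 22, 2.0: 24} {0.3: 4, 0.5: 4, 0.9: 7, 1.0: 9, 1.1: 16, 1.2: 22, 1.3: 27, 1.9: 10, 2.0: 27, 2.1: 30, 2.2: 20} [548.64606747 -57.62735366  10.10805121]
2.02 False [-28.    8.5  17.6] [-35.3 -92.2] 9.625842111377251
2.06 False [-36.2   9.9  25.5] [-35.3 -92.8] 9.05271971952512
{1.0: 9, 1.1: 7, 1.2: 8, 1.3: 11, 1.4: 12, 1.9: 10, 2.0: 25} 57.0667
```

```bash
python3 - <<'E'
from h import *
from plant import manip,camera,telemetry as T
p,o=pose(1.9,45,11); manip.move_straight(p,o,rate=100)
p,o=pose(1.9,45,140); manip.move_straight(p,o,rate=200)
manip.move_to([*n2w([-200,-330]),200],down(PSI+np.pi))
c=camera("scene");print(lever(c,30,80),T.read_t(),np.round(T.read_ft_force(),1))
cv2.imwrite("pics/s9.png",c["image"][:,:,::-1])
L=cv2.imread("pics/s9.png");g=L.min(2)
# dark toggle on the breaker top
uv=proj(c,[*n2w([-50,-60]),68])[0].astype(int);u,v=uv
w=g[v-16:v+16,u-16:u+16];N,lab,st,ce=cv2.connectedComponentsWithStats((w<75).astype(np.uint8))
for i in range(1,N):
    if st[i,4]>20: print("toggle",st[i],w2n(ray(c,[ce[i]+[u-16,v-16]],68)).round(1))
# bright top corner outline
h=cv2.cvtColor(c["image"],cv2.COLOR_RGB2HSV);r=g[v-60:v+80:2,u-90:u+70:2]
for i,row in enumerate(r): print(v-60+2*i,"".join(format(int(x)//16,'x') for x in row))
print("u0",u-90)
E
```

```text
{1.7: 17, 1.8: 37, 1.9: 40, 2.0: 29, 2.1: 15, 2.2: 4} 59.4333 [-0.7 -0.3  0.5]
toggle [ 11  11  13  13 100] [[-49.4 -61.3]]
171 33332333333333333333333333333334544544444444454555444444455555454444444445544444
173 33333333333333333333333333333333354454444444555555445555544544444444444444444445
175 44333333333333333333333333333333333444444444445455554554444544454444444444445443
177 44444433333333333333333333333333333344444544445545554555545445444444444445544222
179 44444444433333333333333333333333333333445545555554555544545444444445445544322222
181 44444444443333333333333333333333333333355444555555544444444544444454554422222222
183 44444444444333333333333333333333333333334555455455445444445555554445432222222222
185 54444444444433333333333333333333333333333455555555454444445455454543222222222233
187 44444444444444333333333333333333333333333335555555554444454454544323322322222344
189 44444444444444433333333333333333333333333333455555555444454545544333222323334444
191 45544444444444443333333333333333333333333333345555555455455444454422222234444444
193 4444444444444444533333333333333333333
[... 4280 characters left out ...]
5555544454444
295 444455554433333334333344444444444444444444444fffffffd445555555555555555554444544
297 444444554333333434434444444444444444444444446fffffff6455555555555555555555444544
299 44444443434433333334344444444444444444444444efffffff4455555555555555555555554544
301 44445444444443443344444444444444444444444445fffffffa4455555555555555555555545554
303 5444444444444444334334444444444444444444555bfffffff54555555555555555555554555444
305 5555444444444444444444444444444444444445555ffffffff44555555555555555555554444444
307 5555554444444444444444444444444444444455557fffffff845555555555555555555555544444
309 555554444444444444444444444444444444445555efffffff445555555555555555555554544444
u0 306
```

The lever is closed at about 1.85 rad. The breaker's toggle is at (-49, -61) mm in the nest frame, which is home within calibration error, and the arm is clear.

```bash
python3 -c "
from plant import manip
print(manip.job_done())"
```

```text
the job is handed in; nothing more can be done
None
```

I pushed the breaker home against the fence and end stop, then closed the cam lever to its stop (about 1.85 rad by camera) and handed the job in at about 59 s; the first lever try passed over it without contact, and I didn't re-check the bystanders at the end.

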